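# Move the screwdriver from its block to the tool pot

## Task

Pull the slotted screwdriver up out of its wooden block, carry it to the round metal tool pot and lower it in blade first before letting go, so that it is left standing in the pot. Leave the pencil and the hex key in their own blocks.

Things in the scene. Friction and masses are not known exactly. Their poses are not given: they have to be found in the camera images.
- screwdriver: slotted screwdriver, 160 mm long, upright, blade down in a fixed wooden block. Its thick fluted handle (24 x 22 mm, 78 mm long) shows, shoulder resting on the block top (z = 90 mm); the 6 mm shank hangs 82 mm deep, loose: draw it 85 mm straight up to clear. Origin at half length, on its side; own +y to the handle end (up). Own mm: blade tip (0,-80,11), handle middle (0,41,11), end (0,80,11)
- pot: round open tool pot of bare aluminium, fixed to the table, 95 mm high, 68 mm outside and 62 mm inside diameter, floor 6 mm thick, with a flat dark foot flange 84 mm wide. Empty at the start. Origin: centre of its underside, on the table; z up.
- pencil: thin green pencil, 7 mm thick, 117 mm long, upright in a second wooden block, 33 mm of it showing; leave it alone. Origin at half its length. The three fixed blocks are alike, 60 x 60 x 90 mm high with a 9 mm bore, and stand 110 mm or more apart in a row; which stands where varies.
- hex_key: small black L-shaped hex key, 4 mm thick, long leg down in the third wooden block, its 26 mm short arm lying across the block's top. Origin at half its height, about 11 mm off the long leg towards the end of the short arm. To be left alone.

How it is judged:
By the outcome, as a careful person would: the job done as asked, in the order asked, and still so for the second after the job is handed in, with the robot touching nothing.
It also fails if it takes over 43 s, if anything falls off the work surface, if the arm or the gripper's body presses on something with over 40 N, if the wrist force passes 120 N, or if a joint passes its speed limit or range.

## Robot

A 7-joint arm with a two-finger parallel gripper is mounted at the origin on a cart in front of the work surface, level with it; the furniture and walls round the work are solid. World frame = base frame: x ahead of the robot, y to its left, z up, the work surface at z = 0. Lengths are in m, angles in rad, forces in N, time in s.
With the tool pointing down it reaches from about 0.4 to 0.875 m from the base axis. Payload 4.4 kg.
Tool frame: the origin (TCP) lies between the finger pads; the fingertips stand 19 mm ahead of it and the grasp point (between the pads) is the TCP; z points along the fingers, y is the line along which they close (so a half turn about z gives the same grasp; the last joint's range is limited). The gripper opens to 85 mm and grips with 20 to 120 N. Pads are 22 mm wide; open, the fingers measure 114 mm over their backs; the gripper's body (76 mm by 85 mm) begins 54 mm behind the grasp point. The pads swing forward as they close: fully open they stand 13 mm farther back than shut.
Start: joints at [1.258, 0.628, 0.038, 1.517, -0.027, 0.996, -0.02], TCP at [0.159, -0.63, 0.25] pointing down, gripper open.
Joint ranges: [-3.06, 3.06], [-0.37, 2.12], [-1.25, 1.32], [0.18, 2.47], [-1.1, 4.24], [0.23, 1.98], [-2.94, 2.94]. Speed limits (rad/s): [2.57, 2.57, 3.14, 3.14, 3.14, 3.14, 3.14].

## Interface

Orientations are given as a 3x3 rotation matrix whose columns are the frame's x, y, z axes.
In Python, from plant import observe, read_camera, get_calibration, hand_in gives the robot as it stands.
- The arm moves only by the tool play_rows, never from a script. Its argument "increments" is a list of rows, each an object with "translation": the shift along the world's x, y, z in mm, a list of three; "roll": the turn about the world's z in rad. A call has 1 to 12 rows; each row is the pose to reach, as a shift and turn from the pose commanded when the call began; what a row does not reach only later rows make up. A row lasts 1/12 s, in which the tool goes at most 41.7 mm and 7.16 degrees, less where a joint would pass 70% of its speed; a pose out of reach is approached as far as the arm can. A call with a gripper value outside its range is refused whole. "gripper" is the closure in counts, from 0 (fully open) to 255 (shut), set as the call begins (left out, the last holds). The fingers move at their own pace and stop on an object; the grip force is fixed at half the most. Time passes only in rows, so rows that repeat a pose let the fingers close. It gives the time, the measured TCP pose, the force, the opening and the grip force at its end, in the units of the state.
- observe(): the state, without advancing time (a new reading comes with each control period).
- read_camera(name): name is "side" or "top"; returns the picture (480x640x3 uint8, red, green, blue); there is no depth.
- get_calibration(name): a dict with "intrinsics" (3x3 intrinsics, pixels), "T" (4x4, takes a point from camera to world coordinates). Camera axes: x right, y up, looking along -z (the intrinsics and any distortion apply to the point x, -y, -z); pixel columns grow to the right and rows downward; lengths in m; the calibration is good to about 2 mm. A picture is of the moment at which its call begins. get_calibration takes no time and is no camera call.
- hand_in(): hands the job in; it is judged then, once.
The state is a dict: "t": time; "qpos": joint angles; "joint_velocities": joint speeds; "effort": joint torques, N m; "ee_pos": TCP position; "tool_rot": TCP orientation; "contact_force": force on the tool from outside, world axes, zero at the start; "ft_torque": the same for the moment, N m; "width": finger opening in m; "grip_force": force on a finger pad.
Only numpy, scipy, OpenCV 4.12 (cv2) and the standard library are available. Lean on these libraries where they do the work, as an engineer would, in place of code of your own. Each camera call takes 0.05 s, during which the arm holds its last target. There are 200 camera calls.

## Working session

There is one attempt and no reset: what is moved stays moved. The work goes in short steps, Python scripts to look and compute and a tool call to move; the robot and the scene stay as the last step left them, time stands still between calls to the robot, and variables do not carry over. Pictures are saved under pics/ and viewed, at most 10 in all, crops included, and the job is handed in when it is done.

Besides the shell and the picture viewer there is one more tool, called after "Call:" as name([rows], argument=value, ...), one row to a line, values as JSON. play_rows: Moves the arm, as the interface text tells. Its arguments: {"type":"object","properties":{"increments":{"type":"array"},"gripper":{"type":"number"}},"required":["increments"]}

```bash
mkdir -p pics; cat > h.py <<'E'
import numpy as np, cv2
from plant import observe, read_camera, get_calibration, hand_in
def proj(name,P):
    c=get_calibration(name);T=np.linalg.inv(np.array(c["T"]));p=T[:3,:3]@np.array(P)+T[:3,3]
    q=np.array(c["intrinsics"])@[p[0],-p[1],-p[2]];return q[:2]/q[2]
def ray(name,u,v):
    c=get_calibration(name);T=np.array(c["T"]);d=np.linalg.inv(np.array(c["intrinsics"]))@[u,v,1]
    return T[:3,3],T[:3,:3]@[d[0],-d[1],-d[2]]
def onz(name,u,v,z):
    o,d=ray(name,u,v);return o+d*(z-o[2])/d[2]
def snap(name,f):
    im=read_camera(name);cv2.imwrite(f"pics/{f}.png",im[:,:,::-1]);return im
E
python3 - <<'E'
from h import *
np.set_printoptions(precision=3,suppress=True)
for n in("top","side"):
    snap(n,n+"0");c=get_calibration(n);print(c)
s=observe();print(s["t"],s["ee_pos"],s["tool_rot"],s["width"],s["contact_force"])
E
```

```text
{'intrinsics': array([[542.974,   0.   , 317.117],
       [  0.   , 542.974, 237.61 ],
       [  0.   ,   0.   ,   1.   ]]), 'T': array([[ 0.007,  0.992, -0.123,  0.404],
       [-1.   ,  0.004, -0.023,  0.03 ],
       [-0.022,  0.123,  0.992,  1.285],
       [ 0.   ,  0.   ,  0.   ,  1.   ]])}
{'intrinsics': array([[609.387,   0.   , 319.303],
       [  0.   , 609.387, 235.193],
       [  0.   ,   0.   ,   1.   ]]), 'T': array([[ 0.999, -0.008,  0.031,  0.555],
       [ 0.028,  0.647, -0.762, -0.799],
       [-0.014,  0.762,  0.647,  0.796],
       [ 0.   ,  0.   ,  0.   ,  1.   ]])}
0.1 [ 0.159 -0.63   0.249] [[ 0.97   0.244 -0.   ]
 [ 0.244 -0.97   0.002]
 [-0.    -0.002 -1.   ]] 0.08524207120159136 [-0.648  0.522 -0.618]
```

View pics/top0.png

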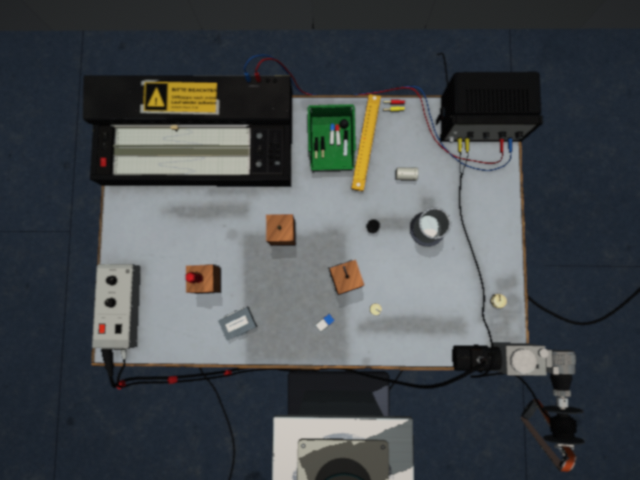

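View pics/side0.png

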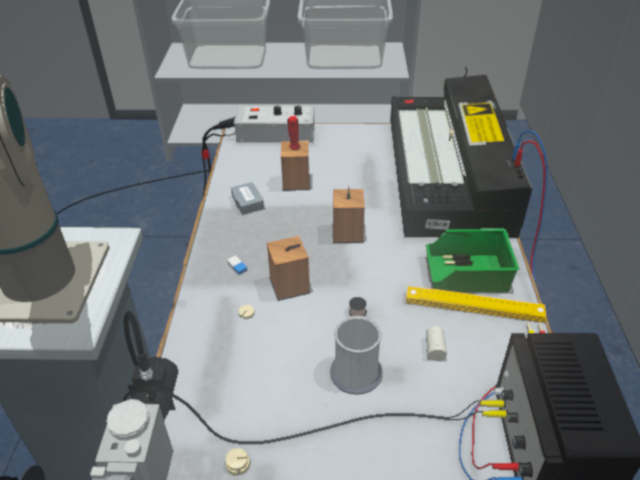

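The screwdriver is the red handle (top 191,277; side 293,130). The pencil is at top (280,229), the hex key at (346,272), and the pot at top (430,227), side (357,345).

```bash
python3 - <<'E'
from h import *
np.set_printoptions(precision=4,suppress=True)
t=cv2.imread("pics/top0.png");s=cv2.imread("pics/side0.png")
def red(im,x0,y0,x1,y1):
    h=cv2.cvtColor(im,cv2.COLOR_BGR2HSV);m=((h[...,0]<4)|(h[...,0]>172))&(h[...,1]>150)&(h[...,2]>50)
    k=np.zeros_like(m);k[y0:y1,x0:x1]=m[y0:y1,x0:x1];return np.argwhere(k)[:,::-1]
a=red(t,175,260,225,300);b=red(s,275,108,315,160)
for p in(a,b):print(len(p),p.min(0),p.max(0),p.mean(0))
# side: handle axis near the top & bottom; plane-intersect using two views
print("top blob on z .150:",onz("top",*a.mean(0),.15))
# block top centre from orange-brown mask
h=cv2.cvtColor(t,cv2.COLOR_BGR2HSV)
m=((h[...,0]>4)&(h[...,0]<18)&(h[...,1]>100)&(h[...,2]>60)).astype(np.uint8)
n,l,st,c=cv2.connectedComponentsWithStats(m)
for i in range(1,n):
    if st[i,4]>150:
        pts=np.argwhere(l==i)[:,::-1].astype(np.float32)
        r=cv2.minAreaRect(pts);print(st[i],r,onz("top",*r[0],.09))
# side view row->: bottom & top of red
u=b.mean(0)
for x,y in [(.2,.3)]:pass
# two view triangulation of centroids
o1,d1=ray("top",*a.mean(0));o2,d2=ray("side",*u)
k=np.linalg.lstsq(np.c_[d1,-d2],o2-o1,rcond=None)[0];print(o1+d1*k[0],o2+d2*k[1])
# pot: rim ellipse fit, enlarged crop of both
cv2.imwrite("pics/mix.png",np.hstack([cv2.resize(t[195:265,395:465],(400,400),interpolation=2),cv2.resize(s[310:400,315:405],(400,400),interpolation=2)]))
E
```

```text
90 [186 273] [201 281] [191.5444 277.1889]
38 [289 117] [296 122] [292.2895 119.2368]
top blob on z .150: [0.4601 0.3201 0.15  ]
[267 215  28  27 723] ((280.5, 228.0), (26.0, 27.0), 90.0) [0.5737 0.1401 0.09  ]
[330 261  33  33 742] ((346.1000061035156, 276.79998779296875), (27.51181411743164, 27.51181411743164), 71.56504821777344) [ 0.466 -0.006  0.09 ]
[186 265  28  28 613] ((199.5, 278.5), (27.0, 27.0), 90.0) [0.4603 0.3176 0.09  ]
[125 364 241   6 599] ((244.98904418945312, 366.50531005859375), (240.01840209960938, 3.4671859741210938), 0.622755765914917) [0.271  0.2123 0.09  ]
[370 367  84   3 181] ((411.4999694824219, 367.9999694824219), (82.99998474121094, 1.999999761581421), 0.0) [ 0.2713 -0.1463  0.09  ]
[0.4595 0.3167 0.1632] [0.4583 0.3166 0.1631]
```

View pics/mix.png

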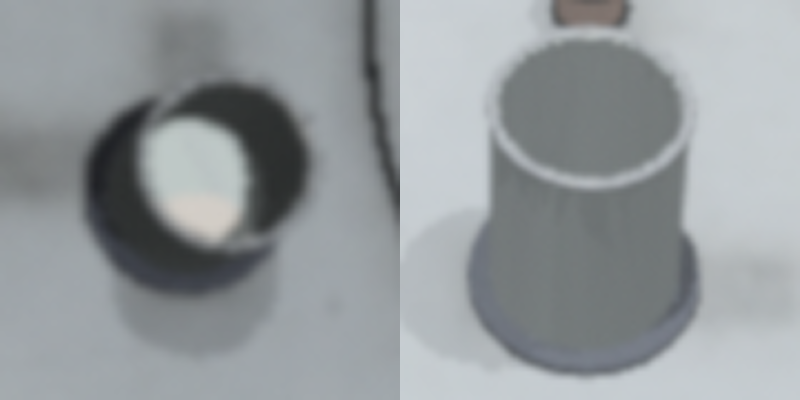

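The rim ellipse centres are: top view crop (224,166), giving full-frame (434.2,224.1); side view crop (590,107), giving (357.8,334.1). I'll triangulate the pot, and check how tall the unknown fixture near the start is.

```bash
python3 - <<'E'
from h import *
np.set_printoptions(precision=4,suppress=True)
def tri(a,b):
    o1,d1=ray("top",*a);o2,d2=ray("side",*b)
    k=np.linalg.lstsq(np.c_[d1,-d2],o2-o1,rcond=None)[0];print(o1+d1*k[0],o2+d2*k[1])
tri((434.2,224.1),(357.8,334.1)); print(onz("top",434.2,224.1,.095),onz("side",357.8,334.1,.095))
tri((523,358),(127,418));tri((475,358),(155,375));tri((562,370),(127,470))
print(proj("top",[.159,-.63,.25]),proj("side",[.159,-.63,.25]))
E
```

```text
[ 0.5832 -0.2002  0.0937] [ 0.5855 -0.1999  0.094 ]
[ 0.583  -0.1999  0.095 ] [ 0.5855 -0.2008  0.095 ]
[ 0.2982 -0.3708  0.1297] [ 0.2923 -0.3726  0.1309]
[ 0.2941 -0.2811  0.0953] [ 0.2989 -0.2797  0.0945]
[ 0.2751 -0.448   0.1337] [ 0.3093 -0.4389  0.126 ]
[694.1089 444.2563] [-152.8732  609.5913]
```

Call:
play_rows([
  {"translation": [25, 26, 5], "roll": 0.1},
  {"translation": [50, 52, 10], "roll": 0.2},
  {"translation": [75, 78, 15], "roll": 0.3},
  {"translation": [100, 105, 20], "roll": 0.4},
  {"translation": [125, 131, 25], "roll": 0.5},
  {"translation": [150, 157, 30], "roll": 0.6},
  {"translation": [175, 183, 30], "roll": 0.7},
  {"translation": [200, 210, 30], "roll": 0.8},
  {"translation": [224, 240, 30], "roll": 0.9},
  {"translation": [248, 270, 30], "roll": 1.0},
  {"translation": [272, 300, 30], "roll": 1.1},
  {"translation": [296, 330, 30], "roll": 1.2},
], gripper=0)

```text
t: 1.1
ee_pos: [0.4554, -0.2987, 0.2801]
tool_rot: [[0.119, 0.993, -0.001], [0.993, -0.119, 0.0], [0.0, -0.001, -1.0]]
contact_force: [-0.2, -0.2, -0.2]
width: 0.0851
grip_force: 0.0
```

Call:
play_rows([
  {"translation": [7, 38, 0], "roll": 0.05},
  {"translation": [14, 76, 0], "roll": 0.1},
  {"translation": [21, 114, 0], "roll": 0.13},
  {"translation": [28, 152, 0], "roll": 0.13},
  {"translation": [35, 190, 0], "roll": 0.13},
  {"translation": [42, 228, 0], "roll": 0.13},
  {"translation": [49, 266, 0], "roll": 0.13},
  {"translation": [55, 304, 0], "roll": 0.13},
  {"translation": [48, 342, 0], "roll": 0.13},
  {"translation": [42, 380, 0], "roll": 0.13},
  {"translation": [35, 420, 0], "roll": 0.13},
  {"translation": [29, 460, 0], "roll": 0.13},
])

```text
t: 2.1
ee_pos: [0.4829, 0.1612, 0.2801]
tool_rot: [[-0.006, 1.0, -0.001], [1.0, 0.006, -0.0], [-0.0, -0.001, -1.0]]
contact_force: [1.0, -0.9, 0.4]
width: 0.0853
grip_force: 0.0
```

Call:
play_rows([
  {"translation": [-6, 39, 0], "roll": 0},
  {"translation": [-12, 78, 0], "roll": 0},
  {"translation": [-18, 117, 0], "roll": 0},
  {"translation": [-24, 156, 0], "roll": 0},
  {"translation": [-24, 156, 0], "roll": 0},
  {"translation": [-24, 156, 0], "roll": 0},
  {"translation": [-24, 156, -20], "roll": 0},
  {"translation": [-24, 156, -40], "roll": 0},
  {"translation": [-24, 156, -60], "roll": 0},
  {"translation": [-24, 156, -60], "roll": 0},
])

```text
t: 2.93
ee_pos: [0.4586, 0.3118, 0.2167]
tool_rot: [[-0.004, 1.0, -0.006], [1.0, 0.004, -0.006], [-0.006, -0.006, -1.0]]
contact_force: [-0.0, -0.6, 0.1]
width: 0.0855
grip_force: 0.0
```

```bash
python3 - <<'E'
from h import *
a=snap("top","t1");b=snap("side","s1")
cv2.imwrite("pics/mix1.png",np.hstack([cv2.resize(a[235:315,150:240],(400,400),interpolation=2),cv2.resize(b[60:200,230:370],(400,400),interpolation=2)])[:,:,::-1])
for n in("top","side"):print(n,proj(n,observe()["ee_pos"]))
print(observe()["ee_pos"])
E
```

```text
top [185.62994361 275.40739146]
side [291.89600118  94.77651115]
[0.46009788 0.31407135 0.22000689]
```

View pics/mix1.png

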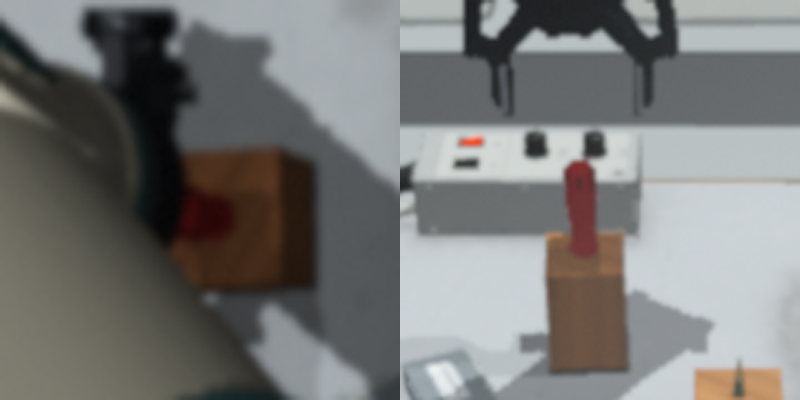

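The fingers (crop x 510 and 638) straddle the red handle (crop x 578) and are centred to a few mm. Next: descend and grip.

Call:
play_rows([
  {"translation": [-1, 2, -15], "roll": 0},
  {"translation": [-1, 2, -32], "roll": 0},
  {"translation": [-1, 2, -49], "roll": 0},
  {"translation": [-1, 2, -66], "roll": 0},
  {"translation": [-1, 2, -80], "roll": 0},
  {"translation": [-1, 2, -85], "roll": 0},
  {"translation": [-1, 2, -85], "roll": 0},
  {"translation": [-1, 2, -85], "roll": 0},
])

```text
t: 3.7
ee_pos: [0.4596, 0.3179, 0.1364]
tool_rot: [[-0.005, 1.0, 0.001], [1.0, 0.005, 0.001], [0.001, 0.001, -1.0]]
contact_force: [0.2, 0.3, -0.2]
width: 0.0857
grip_force: 0.0
```

Call:
play_rows([
  {"translation": [0, 0, 0], "roll": 0},
  {"translation": [0, 0, 0], "roll": 0},
  {"translation": [0, 0, 0], "roll": 0},
  {"translation": [0, 0, 0], "roll": 0},
  {"translation": [0, 0, 0], "roll": 0},
  {"translation": [0, 0, 0], "roll": 0},
  {"translation": [0, 0, 0], "roll": 0},
  {"translation": [0, 0, 0], "roll": 0},
  {"translation": [0, 0, 0], "roll": 0},
  {"translation": [0, 0, 0], "roll": 0},
  {"translation": [0, 0, 0], "roll": 0},
  {"translation": [0, 0, 0], "roll": 0},
], gripper=255)

```text
t: 4.7
ee_pos: [0.4591, 0.318, 0.1357]
tool_rot: [[-0.006, 1.0, 0.001], [1.0, 0.006, 0.001], [0.001, 0.001, -1.0]]
contact_force: [-0.4, 0.8, 5.5]
width: 0.0226
grip_force: 58.7
```

Call:
play_rows([
  {"translation": [0, 0, 6], "roll": 0},
  {"translation": [0, 0, 16], "roll": 0},
  {"translation": [0, 0, 30], "roll": 0},
  {"translation": [0, 0, 44], "roll": 0},
  {"translation": [0, 0, 58], "roll": 0},
  {"translation": [0, 0, 72], "roll": 0},
  {"translation": [0, 0, 86], "roll": 0},
  {"translation": [0, 0, 100], "roll": 0},
  {"translation": [0, 0, 120], "roll": 0},
  {"translation": [0, 0, 135], "roll": 0},
  {"translation": [0, 0, 145], "roll": 0},
  {"translation": [0, 0, 145], "roll": 0},
])

```text
t: 5.7
ee_pos: [0.4592, 0.3184, 0.2826]
tool_rot: [[-0.006, 1.0, 0.003], [1.0, 0.006, 0.002], [0.002, 0.003, -1.0]]
contact_force: [-0.1, 0.5, 0.3]
width: 0.0222
grip_force: 58.8
```

```bash
python3 - <<'E'
from h import *
b=snap("side","s2");print(observe()["ee_pos"],observe()["width"],observe()["contact_force"])
cv2.imwrite("pics/s2c.png",cv2.resize(b[40:220,210:390],(500,500),interpolation=2)[:,:,::-1])
E
```

```text
[0.45876333 0.31782874 0.28114684] 0.022537005058047666 [-0.15723536  0.59131934 -1.18159833]
```

View pics/s2c.png

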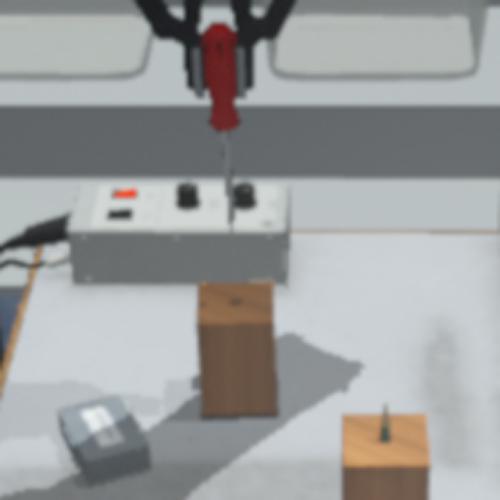

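The screwdriver is clear of the block and hangs straight: handle end at crop (219,25), tip at (232,225). Carrying it to the pot.

Call:
play_rows([
  {"translation": [3, -12, 0], "roll": 0},
  {"translation": [8, -36, 0], "roll": 0},
  {"translation": [14, -64, 0], "roll": 0},
  {"translation": [20, -94, 0], "roll": 0},
  {"translation": [27, -124, 0], "roll": 0},
  {"translation": [34, -154, 0], "roll": 0},
  {"translation": [40, -184, 0], "roll": 0},
  {"translation": [47, -214, 0], "roll": 0},
  {"translation": [54, -244, 0], "roll": 0},
  {"translation": [61, -274, 0], "roll": 0},
  {"translation": [68, -304, 0], "roll": 0},
  {"translation": [76, -334, 0], "roll": 0},
])

```text
t: 6.75
ee_pos: [0.5335, -0.0191, 0.279]
tool_rot: [[-0.005, 1.0, -0.003], [1.0, 0.005, -0.0], [-0.0, -0.003, -1.0]]
contact_force: [0.4, 0.1, -0.2]
width: 0.0227
grip_force: 58.8
```

Call:
play_rows([
  {"translation": [8, -30, 0], "roll": 0},
  {"translation": [16, -60, 0], "roll": 0},
  {"translation": [24, -90, 0], "roll": 0},
  {"translation": [32, -120, 0], "roll": 0},
  {"translation": [40, -148, 0], "roll": 0},
  {"translation": [46, -170, 0], "roll": 0},
  {"translation": [49, -180, 0], "roll": 0},
  {"translation": [50, -184, 0], "roll": 0},
  {"translation": [50, -184, 0], "roll": 0},
  {"translation": [50, -184, 0], "roll": 0},
  {"translation": [50, -184, 0], "roll": 0},
])

```text
t: 7.67
ee_pos: [0.5846, -0.198, 0.2803]
tool_rot: [[-0.009, 1.0, -0.0], [1.0, 0.009, 0.001], [0.001, -0.0, -1.0]]
contact_force: [0.4, -0.1, -0.7]
width: 0.0223
grip_force: 58.8
```

```bash
python3 - <<'E'
from h import *
b=snap("side","s3");p=observe()["ee_pos"];print(p,observe()["width"])
print("tip expected px",proj("side",p-[0,0,.127]),"above pot",proj("side",[.584,-.2,p[2]-.127]))
cv2.imwrite("pics/s3c.png",cv2.resize(b[140:400,230:490],(560,560),interpolation=2)[:,:,::-1])
E
```

```text
[ 0.58475559 -0.19820961  0.28045826] 0.02226845568185238
tip expected px [358.35151678 305.86774751] above pot [357.84794426 306.78269977]
```

View pics/s3c.png

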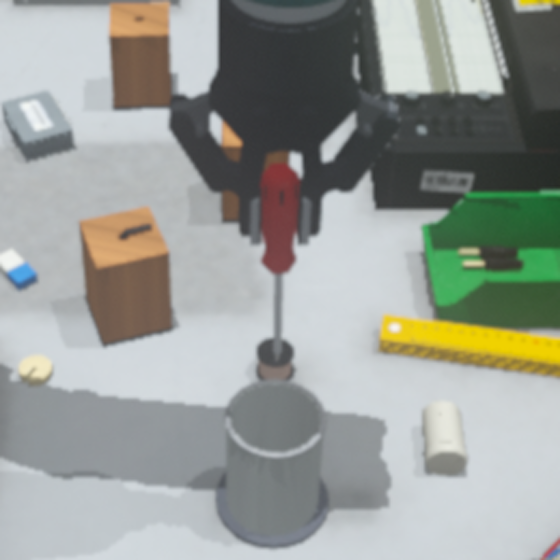

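The shank tip (crop 277,355, full-frame about 358.6,305) is where predicted, centred over the pot. Lowering.

Call:
play_rows([
  {"translation": [0, -2, -10], "roll": 0},
  {"translation": [0, -2, -25], "roll": 0},
  {"translation": [0, -2, -40], "roll": 0},
  {"translation": [0, -2, -55], "roll": 0},
  {"translation": [0, -2, -70], "roll": 0},
  {"translation": [0, -2, -85], "roll": 0},
  {"translation": [0, -2, -100], "roll": 0},
  {"translation": [0, -2, -115], "roll": 0},
  {"translation": [0, -2, -128], "roll": 0},
  {"translation": [0, -2, -138], "roll": 0},
  {"translation": [0, -2, -142], "roll": 0},
  {"translation": [0, -2, -142], "roll": 0},
])

```text
t: 8.72
ee_pos: [0.5842, -0.2018, 0.1371]
tool_rot: [[-0.007, 1.0, -0.002], [1.0, 0.007, 0.001], [0.001, -0.002, -1.0]]
contact_force: [-0.1, -0.3, -1.3]
width: 0.0218
grip_force: 58.8
```

Call:
play_rows([
  {"translation": [0, 0, -1], "roll": 0},
  {"translation": [0, 0, -1], "roll": 0},
  {"translation": [0, 0, -2], "roll": 0},
  {"translation": [0, 0, -2], "roll": 0},
  {"translation": [0, 0, -2], "roll": 0},
])

```text
t: 9.13
ee_pos: [0.5851, -0.2024, 0.1368]
tool_rot: [[-0.006, 1.0, 0.001], [1.0, 0.006, -0.0], [-0.0, 0.001, -1.0]]
contact_force: [0.1, 1.1, -0.9]
width: 0.0225
grip_force: 58.8
```

Call:
play_rows([
  {"translation": [0, 0, -1], "roll": 0},
  {"translation": [0, 0, -2], "roll": 0},
  {"translation": [0, 0, -2], "roll": 0},
  {"translation": [0, 0, -2], "roll": 0},
])

```text
t: 9.47
ee_pos: [0.5853, -0.2024, 0.1351]
tool_rot: [[-0.006, 1.0, 0.001], [1.0, 0.006, -0.0], [-0.0, 0.001, -1.0]]
contact_force: [-1.1, -0.8, 4.7]
width: 0.0221
grip_force: 59.0
```

Call:
play_rows([
  {"translation": [0, 0, 0], "roll": 0},
  {"translation": [0, 0, 0], "roll": 0},
  {"translation": [0, 0, 0], "roll": 0},
  {"translation": [0, 0, 0], "roll": 0},
  {"translation": [0, 0, 0], "roll": 0},
  {"translation": [0, 0, 0], "roll": 0},
  {"translation": [0, 0, 0], "roll": 0},
  {"translation": [0, 0, 0], "roll": 0},
  {"translation": [0, 0, 0], "roll": 0},
  {"translation": [0, 0, 0], "roll": 0},
  {"translation": [0, 0, 0], "roll": 0},
  {"translation": [0, 0, 0], "roll": 0},
], gripper=0)

```text
t: 10.47
ee_pos: [0.5848, -0.2023, 0.1343]
tool_rot: [[-0.006, 1.0, 0.0], [1.0, 0.006, 0.0], [0.0, 0.0, -1.0]]
contact_force: [-0.4, 0.1, 0.6]
width: 0.0857
grip_force: 0.0
```

```bash
python3 - <<'E'
from h import *
b=snap("side","s4");o=observe();print(o["ee_pos"],o["width"],o["contact_force"])
cv2.imwrite("pics/s4c.png",cv2.resize(b[200:400,260:460],(560,560),interpolation=2)[:,:,::-1])
E
```

```text
[ 0.58480133 -0.20234125  0.13432393] 0.08585463188860787 [-0.40967979  0.55505436  0.13818937]
```

View pics/s4c.png

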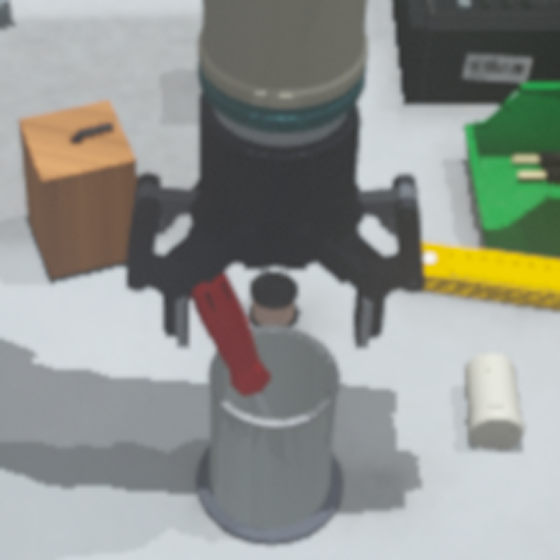

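The screwdriver stands in the pot, leaning on the rim, with its handle end (crop 205,285) near the left finger. I'll shift that finger away before rising.

Call:
play_rows([
  {"translation": [-3, 0, 0], "roll": 0},
  {"translation": [-6, 0, 0], "roll": 0},
  {"translation": [-9, 0, 0], "roll": 0},
  {"translation": [-9, 0, 3], "roll": 0},
  {"translation": [-9, 0, 10], "roll": 0},
  {"translation": [-9, 0, 20], "roll": 0},
  {"translation": [-9, 0, 32], "roll": 0},
  {"translation": [-9, 0, 50], "roll": 0},
  {"translation": [-9, 0, 75], "roll": 0},
  {"translation": [-9, 0, 100], "roll": 0},
  {"translation": [-9, 0, 130], "roll": 0},
  {"translation": [-9, 0, 150], "roll": 0},
])

```text
t: 11.52
ee_pos: [0.577, -0.2023, 0.2886]
tool_rot: [[-0.006, 1.0, 0.005], [1.0, 0.006, -0.001], [-0.001, 0.005, -1.0]]
contact_force: [0.4, 0.5, 1.1]
width: 0.0854
grip_force: 0.0
```

Call:
play_rows([
  {"translation": [-10, 35, 0], "roll": 0},
  {"translation": [-20, 70, 0], "roll": 0},
  {"translation": [-30, 105, 0], "roll": 0},
  {"translation": [-40, 135, 0], "roll": 0},
  {"translation": [-40, 135, 0], "roll": 0},
  {"translation": [-40, 135, 0], "roll": 0},
  {"translation": [-40, 135, 0], "roll": 0},
  {"translation": [-40, 135, 0], "roll": 0},
])

```text
t: 12.18
ee_pos: [0.5363, -0.0689, 0.2849]
tool_rot: [[-0.004, 1.0, 0.001], [1.0, 0.004, -0.001], [-0.001, 0.001, -1.0]]
contact_force: [-1.0, 0.3, -0.3]
width: 0.0854
grip_force: 0.0
```

```bash
python3 - <<'E'
from h import *
b=snap("side","s5");o=observe();print(o["t"],o["ee_pos"],o["contact_force"])
cv2.imwrite("pics/s5c.png",cv2.resize(b[130:400,200:470],(560,560),interpolation=2)[:,:,::-1])
E
```

```text
12.2333 [ 0.53622479 -0.06891044  0.2845832 ] [-0.20634976  0.04993148  0.66950297]
```

View pics/s5c.png

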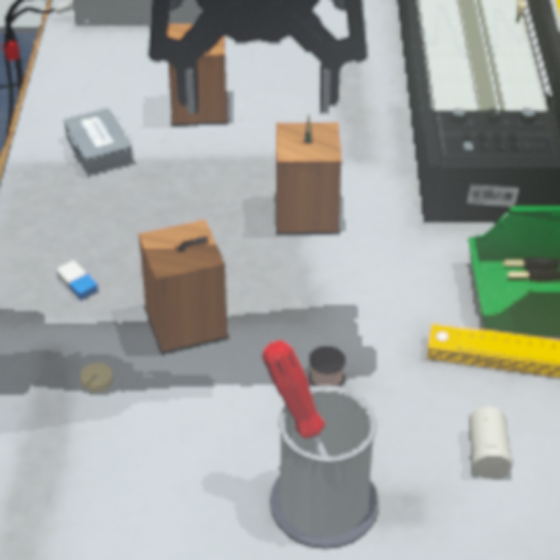

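The screwdriver stands blade down in the pot, leaning on the rim (handle crop 270,345 to 310,430). The gripper is clear, and the pencil and hex key are still in their blocks.

```bash
python3 -c "from plant import hand_in;print(hand_in())"
```

```text
the job is handed in; nothing more can be done
None
```

The screwdriver is standing blade down in the pot, leaning on the rim, the pencil and hex key are still in their blocks, and the job was handed in at about 12 s.

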